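Clear the swing, work the sagging bolt over its bent keeper and hold the guard gate ajar

TASK

Sweep the three loose nuts out of the swing of the low yellow guard gate and fully into the green three-sided catch frame, using the wooden-handled pusher and not the fingers, and leave the pusher standing upright clear of the gate. Then take the red bolt knob, lift the sagging bolt (do not force it) so that its collar clears the bent strap of the keeper and draw it back clear of the keeper, and pull the gate about 20 degrees open towards the robot. Finish while holding the sprung gate ajar there, steady and with the bolt drawn; leave the tape measure alone.

Things in the scene. Friction and masses are not known exactly. Their poses are not given: they have to be found in the camera images.
- gate_frame: Blue fixed frame of the low gate. Origin on the table at the middle of the sill; y runs along the shut gate from hinge post (-128 mm) to latch post (+125 mm); the gate opens to -x, towards the robot. The shut gate is at x = 0, 14 mm thick, 100 mm high; its bolt guides reach 146 mm. Keeper on the latch post: y 111 to 167 mm, top 128 mm. The nuts start within x -125 to -40, y -75 to +95 mm
- gate_hinge_axis (a point): Point on the vertical hinge axis of the gate, at x = 0, y = -108 mm of the gate frame, 100 mm above the table
- gate_leaf: The yellow gate leaf (215 mm wide, 100 mm high) with the bolt that it carries; origin on the hinge axis at table height, y along the leaf to its free end (y = 215 mm), -x towards the robot when shut
- gate (a joint): Opening angle of the gate, rad: 0 shut, grows as the free end swings towards the robot (counter-clockwise from above), at most 1.2. A spring draws it shut: 0.5 N m/rad with 0.15 N m preload, about 0.33 N m at 20 degrees (0.35 rad). It cannot open while the bolt's collar is between the keeper's cheeks
- bolt_slide (a joint): Travel of the barrel bolt along the leaf, m: starts at 0 to 0.005 (home in the keeper), at most 0.060, grows as it is drawn towards the hinge (-y of the leaf); friction about 1.5 N. At 0.048 and more the collar is out of the keeper
- bolt_lift (a joint): Height by which the bolt is raised in its over-tall guides, m: 0 = sagging under its own weight (0.3 kg), at most 0.018. It drops when let go. The collar passes over the bent strap only while raised by 0.008 or more, from bolt_slide 0.005 until bolt_slide is about 0.041
- knob_grip (a point): Grip point on the red bolt knob: the middle of its upright round stem, 16 mm diameter, 152 mm above the table while the bolt sags. The stem is free from 20 mm below this point (just above the bolt) to 20 mm above it, where a 24 mm wide, 12 mm thick cap begins. The stem can turn between the fingers as the gate swings. The point moves with bolt and gate
- bolt_collar (a point): Centre of the 28 mm wide, 10 mm long steel collar at the tip of the bolt, which lies behind the bent strap when the bolt is home
- keeper_crest (a point): Top of the brass strap, bent up between the keeper's cheeks, over which the collar must be lifted; 109 mm above the table, the obstacle is 24 mm long along the bolt
- catch: Green three-sided catch frame fixed on the table beyond the latch post: side rails along its y at x = +-78 mm, end rail at y = +53 mm, all 6 mm thick and 25 mm high, bare table inside (150 mm wide, 103 mm deep); open side (mouth) at y = -53 mm, facing the nuts. Origin on the table at its centre; its axes are parallel to the gate frame's
- pusher_grip (a point): Grip point of the pusher, 100 mm above its underside, on its upright wooden handle (40 mm along x, 22 mm along y, top at 128 mm, free down to 36 mm). It stands on a steel shoe, 110 mm along x and 30 mm along y, and sweeps with a long face, along its y, 15 mm from the centre
- pusher: The pusher (0.4 kg): origin at the centre of its underside, z up along the handle, x along the long shoe
- nut_a: Large steel hex nut, 26 mm across flats, 13 mm high, lying flat; origin at the centre of its underside. It starts on the bare table in the sweep lane in front of the gate
- nut_b: Second large steel hex nut, 26 mm across flats, 13 mm high, lying flat; origin at the centre of its underside. It starts on the bare table in the sweep lane in front of the gate
- nut_c: Small steel hex nut, 20 mm across flats, 10 mm high, lying flat; origin at the centre of its underside. It starts on the bare table in the sweep lane in front of the gate
- tape_measure: Yellow tape measure, 63x75x33 mm, on the table in front of the catch frame, a bystander; origin at the centre of its underside
Mind the look-alikes: they are no part of the job. What is shaped like the pusher but orange or pink is not meant.

How it is judged:
By the outcome, as a careful person would: the job done as asked, in the order asked, and still so for the second after the job is handed in, while the arm keeps its last pose, push and grip.
It also fails if it takes over 59 s, if anything falls off the work surface, if the arm or the gripper's body presses on something with over 40 N, if the wrist force passes 120 N, or if a joint passes its speed limit or range.

ROBOT

A 6-joint arm with a two-finger parallel gripper is mounted at the origin on a cart in front of the work surface, level with it; the furniture and walls round the work are solid. World frame = base frame: x ahead of the robot, y to its left, z up, the work surface at z = 0. Lengths are in m, angles in rad, forces in N, time in s.
With the tool pointing down it reaches from about 0.275 to 0.875 m from the base axis. Payload 12.5 kg.
Tool frame: the origin (TCP) lies at the very end of the fingers, on their centre line; the grasp point (between the pads) lies 19 mm behind it; z points along the fingers, y is the line along which they close (so a half turn about z gives the same grasp; the last joint's range is limited). The gripper opens to 85 mm and grips with 20 to 120 N. Pads are 22 mm wide; open, the fingers measure 114 mm over their backs; the gripper's body (76 mm by 85 mm) begins 54 mm behind the grasp point. The pads swing forward as they close: fully open they stand 13 mm farther back than shut.
Start: joints at [1.058, 0.351, 1.652, -0, 1.139, -0.085], TCP at [0.228, 0.5, 0.231] pointing down, gripper open.
Joint ranges: [-2.75, 2.75], [-0.79, 2.1], [0.01, 2.65], [-1.57, 4.71], [0.07, 3.14], [-2.87, 2.87]. Speed limits (rad/s): [2.22, 2.22, 2.79, 3.14, 3.14, 3.14].

INTERFACE

Orientations are given as a 3x3 rotation matrix whose columns are the frame's x, y, z axes.
In Python, from bench import manip gives the robot as it stands. Calls block until the motion is done:
- manip.move_ptp(position, orientation): joint-space move of the TCP to a pose.
- manip.move_l(position, attitude=None, max_speed=0.15): straight line of the TCP; attitude=None keeps the orientation; max_speed is the mean speed in m/s.
- manip.move_j(angles): joint-space move.
- manip.set_gripper(opening, effort=None): opening from 0.0 (shut) to 1.0 (fully open); effort is the grip in N (None keeps the last); returns when the fingers have stopped.
- manip.dwell(seconds).
- manip.inverse_kinematics(position, orientation): joint angles nearest the present ones, or None.
- manip.grab_frame(name): name is "side" or "top"; returns (picture, depth): 420x560x3 uint8, red, green, blue; 420x560 float32, m along the optical axis (not along the pixel's ray), 0 where there is no reading.
- manip.get_calibration(name): a dict with "camera_matrix" (3x3 intrinsics, pixels), "R" (3x3) and "t" (3): a world point X has camera coordinates R X + t. Camera axes: x right, y down, z forward; pixel columns grow to the right and rows downward; lengths in m; the calibration is good to about 2 mm. A picture is of the moment at which its call begins. get_calibration takes no time and is no camera call.
A pose or a line that the arm cannot do raises manip.Unreachable and nothing moves.
- manip.sign_off(): hands the job in; it is judged then, once.
Trained networks look in the newest picture that a camera, given by its name, has taken for a name from the list of things; names that differ only in an ending like _2 or _b are one class to them, and where a whole thing is asked for, a point or a joint stands for the part that bears it (a point fixed in the world has none). Each returns a list of dicts, best first, with "confidence" (0 to 1); they miss things now and then, are a little off and sometimes report something else, mostly with a low value. They report only what shows in the picture. A call takes as long as a camera call. They do not tell look-alikes from the thing itself.
- manip.look_for(camera, name): "at" ([x, y, z] in m, in world coordinates, good to about 4 mm: the middle of the surface that is visible of it).
Readings, each from a call of its own:
- manip.current_time(): time.
- manip.current_qpos(): joint angles.
- manip.current_joint_vel(): joint speeds.
- manip.current_joint_torque(): joint torques, N m.
- manip.current_ee_pos(): TCP position.
- manip.current_tcp_rot(): TCP orientation.
- manip.current_force(): force on the tool from outside, world axes, zero at the start.
- manip.current_ft_torque(): the same for the moment, N m.
- manip.current_grip_width(): opening from 0.0 (shut) to 1.0 (fully open).
- manip.current_grip_force(): force on a finger pad.
Only numpy, scipy, OpenCV 4.12 (cv2) and the standard library are available. Lean on these libraries where they do the work, as an engineer would, in place of code of your own. Each camera call takes 0.05 s, during which the arm holds its last target. There are 200 camera calls.

## Working session

There is one attempt and no reset: what is moved stays moved. The work goes in short steps, each a Python script; the robot and the scene stay as the last script left them, time stands still between calls to the robot, and variables do not carry over. Pictures are saved under pics/ and viewed, at most 10 in all, crops included, and the job is handed in when it is done.

```bash
mkdir -p pics; cat > h.py <<'E'
from bench import manip as m
import numpy as np, cv2
def snap(c,f=None):
    p,d=m.grab_frame(c)
    if f: cv2.imwrite(f'pics/{f}.png',p[:,:,::-1])
    return p,d
def proj(c,X):
    k=m.get_calibration(c); q=k['R']@np.array(X,float)+k['t']; q=k['camera_matrix']@q; return (q[:2]/q[2]).round().astype(int)
def unproj(c,u,v,z):
    k=m.get_calibration(c); R=np.array(k['R']); t=np.array(k['t']); r=R.T@np.linalg.inv(k['camera_matrix'])@np.array([u,v,1.]); o=-R.T@t
    return o+r*(z-o[2])/r[2]
def cloud(c,d):
    k=m.get_calibration(c); v,u=np.mgrid[:d.shape[0],:d.shape[1]]
    K=np.array(k['camera_matrix']); P=np.stack([(u-K[0,2])/K[0,0]*d,(v-K[1,2])/K[1,1]*d,d],-1)
    return (P-np.array(k['t']))@np.array(k['R'])
E
python3 - <<'E'
from h import *
a,_=snap('top');b,_=snap('side')
cv2.imwrite('pics/top0.png',a[:,:,::-1]);cv2.imwrite('pics/side0.png',b[:,:,::-1])
np.set_printoptions(precision=4,suppress=True)
for c in('top','side'):
  for n in['gate_frame','gate_leaf','knob_grip','pusher','nut_a','nut_c','catch','tape_measure','keeper_crest','bolt_collar']:
    for r in m.look_for(c,n)[:5]: print(c,n,np.array(r['at']).round(3),round(r['confidence'],2),proj(c,r['at']))
print(m.current_time())
E
```

```text
top gate_frame [0.647 0.063 0.099] 0.59 [270 163]
top gate_leaf [0.644 0.056 0.12 ] 0.74 [273 163]
top knob_grip [0.65  0.115 0.12 ] 0.67 [251 160]
top knob_grip [0.646 0.056 0.119] 0.55 [273 163]
top pusher [ 0.688 -0.19   0.038] 0.97 [358 155]
top pusher [0.377 0.342 0.04 ] 0.79 [170 260]
top pusher [ 0.466 -0.082  0.036] 0.73 [320 231]
top nut_a [0.551 0.132 0.008] 0.6 [246 201]
top nut_c [0.551 0.132 0.008] 0.6 [246 201]
top catch [0.607 0.334 0.025] 0.59 [176 180]
top tape_measure [0.351 0.206 0.029] 0.66 [218 270]
top keeper_crest [0.642 0.062 0.1  ] 0.69 [271 165]
top bolt_collar [0.654 0.12  0.122] 0.75 [249 159]
side gate_frame [0.65  0.132 0.094] 0.82 [224 238]
side gate_leaf [0.601 0.339 0.015] 0.37 [245 335]
side knob_grip [0.658 0.129 0.13 ] 0.74 [219 223]
side pusher [ 0.466 -0.088  0.035] 0.95 [300 215]
side pusher [ 0.702 -0.192  0.076] 0.73 [215 186]
side pusher [0.386 0.358 0.036] 0.65 [367 332]
side pusher [0.555 0.012 0.012] 0.63 [268 242]
side pusher [0.657 0.13  0.126] 0.33 [220 225]
side nut_a [0.655 0.132 0.125] 0.65 [221 226]
side nut_a [0.581 0.08  0.008] 0.53 [257 258]
side nut_a [0.556 0.014 0.006] 0.53 [267 244]
side nut_a [0.555 0.14  0.007] 0.5 [268 274]
side nut_c [0.655 0.132 0.125] 0.65 [221 226]
side nut_c [0.581 0.08  0.008] 0.53 [257 258]
side nut_c [0.556 0.014 0.006] 0.53 [267 244]
side nut_c [0.555 0.14  0.007] 0.5 [268 274]
side catch [0.604 0.34  0.015] 0.87 [243 336]
side catch [0.653 0.132 0.095] 0.31 [223 238]
side tape_measure [0.367 0.207 0.034] 0.76 [359 281]
side keeper_crest [0.653 0.134 0.092] 0.62 [223 240]
side bolt_collar [0.657 0.132 0.124] 0.75 [220 226]
1.1
```

```bash
python3 - <<'E'
import cv2
a=cv2.imread('pics/top0.png');b=cv2.imread('pics/side0.png')
cv2.imwrite('pics/t1.png',cv2.resize(a[100:300,130:400],None,fx=2.9,fy=2.9,interpolation=cv2.INTER_CUBIC))
cv2.imwrite('pics/s1.png',cv2.resize(b[140:400,150:430],None,fx=2.3,fy=2.3,interpolation=cv2.INTER_CUBIC))
E
```

```text
(no output)
```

View pics/t1.png

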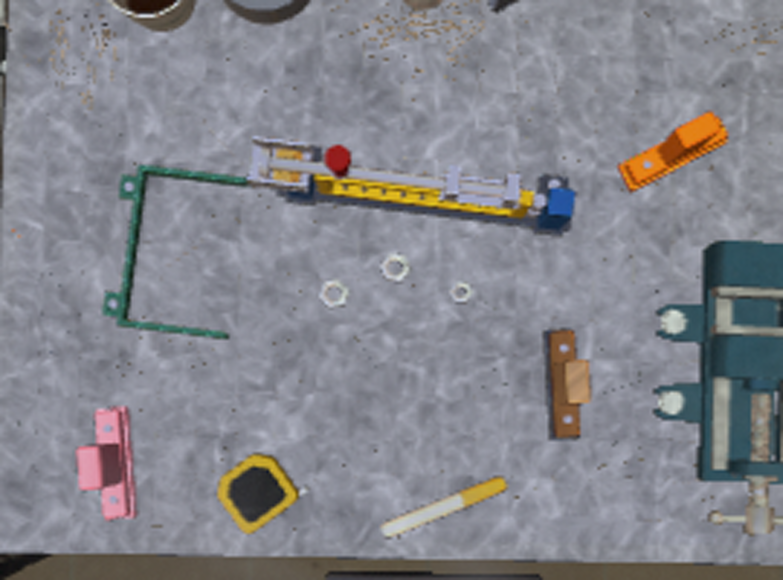

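View pics/s1.png

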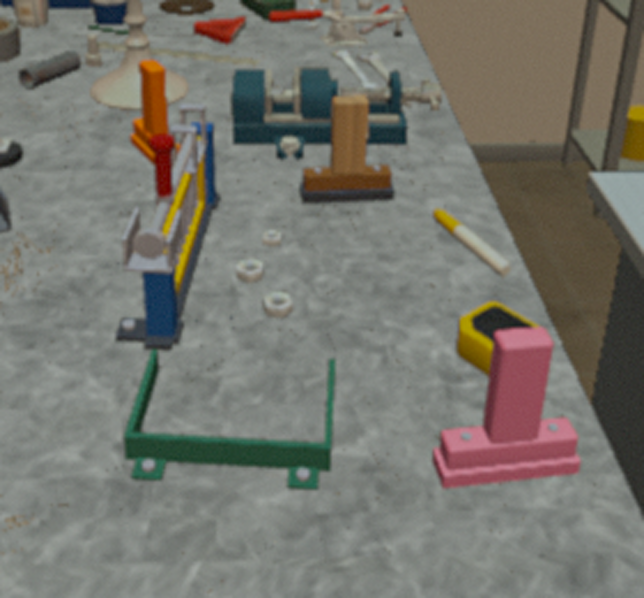

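The top view shows three pusher shapes: orange (358,155), pink (170,260) and brown with a wooden handle (326,231). By the description I choose the brown one. The nuts are at about (245,201), (266,192) and (288,200), the red knob at (246,155), and the catch spans x 168 to 210.

```bash
python3 - <<'E'
from h import *
np.set_printoptions(precision=4,suppress=True)
a,d=snap('top');b,ds=snap('side')
for c,p,dd in(('top',a,d),('side',b,ds)):
  P=cloud(c,dd); h=cv2.cvtColor(p,cv2.COLOR_RGB2HSV).astype(int);H,S,V=h[...,0],h[...,1],h[...,2]
  X,Y,Z=P[...,0],P[...,1],P[...,2]; ok=dd>0
  def rect(n,M):
    q=P[M&ok]
    if len(q)<5: print(c,n,len(q));return
    r=cv2.minAreaRect(q[:,:2].astype(np.float32)*1000); print(c,n,len(q),'mean',q.mean(0),'rect',np.array(r[0]).round(1),np.array(r[1]).round(1),round(r[2],1),'zmax',np.percentile(q[:,2],95))
  g=(H>55)&(H<85)&(S>110)&(Y>.2)&(Y<.45)&(X>.45)&(X<.75)
  rect('green',g)
  for n,m2 in(('green top',g&(Z>.018)),):rect(n,m2)
  br=(H<22)&(S>60)&(abs(X-.466)<.1)&(abs(Y+.085)<.08)
  rect('handle',br&(Z>.11)); rect('shoe',br&(Z<.05)&(Z>.01))
  bl=(H>100)&(H<125)&(S>130)&(X>.55)&(X<.75)&(Y>-.15)&(Y<.25)
  rect('blue hinge',bl&(Y<.0)&(Z>.08)); rect('blue latch',bl&(Y>.05)&(Z>.02))
  ye=(H>20)&(H<33)&(S>150)&(X>.55)&(X<.75)&(Y>-.15)&(Y<.25)&(Z>.08)&(Z<.108)
  rect('leaf',ye)
  rd=((H<5)|(H>174))&(S>150)&(X>.55)&(X<.75)&(Y>0)&(Y<.25)
  rect('knob',rd);rect('knobtop',rd&(Z>.175))
  nu=(X>.48)&(X<.63)&(Y>-.03)&(Y<.2)&(S<60)&(V>185)&(Z<.03)
  k,L,st,ce=cv2.connectedComponentsWithStats(nu.astype(np.uint8))
  for i in range(1,k):
    if st[i,4]>8: print(c,'nut',st[i,4],unproj(c,*ce[i],.01),ce[i])
p=cv2.resize(b[180:240,270:330],None,fx=6,fy=6);q=cv2.resize(a[200:260,295:355],None,fx=6,fy=6)
cv2.imwrite('pics/pc.png',np.hstack([p,q])[:,:,::-1])
E
```

```text
top green 215 mean [0.5959 0.3178 0.0203] rect [590.6 296.8] [125.5 159.5] 84.2 zmax 0.028207564536883056
top green top 156 mean [0.5961 0.3077 0.0247] rect [589.7 288.4] [108.5 159.5] 84.2 zmax 0.02885311691699243
top handle 132 mean [ 0.464  -0.093   0.1259] rect [464.4 -94.4] [38.3 22.5] 3.7 zmax 0.13115166273109086
top shoe 203 mean [ 0.461  -0.0914  0.0346] rect [433.6 -81.4] [ 61.7 166.7] 68.3 zmax 0.040797219142110146
top blue hinge 90 mean [ 0.6322 -0.0801  0.0988] rect [633.3 -80.5] [23.3 26.1] 83.6 zmax 0.10383752152467014
top blue latch 6 mean [0.6495 0.168  0.0296] rect [649.4 167.1] [ 7.7 21.9] 24.7 zmax 0.035021384590127394
top leaf 114 mean [0.6445 0.0643 0.0976] rect [648.3  64.2] [240.3  22.2] 82.5 zmax 0.10405821466584925
top knob 64 mean [0.6543 0.126  0.1787] rect [654.7 126.2] [19.5 20.3] 44.7 zmax 0.18627390649573655
top knobtop 57 mean [0.6549 0.1262 0.1829] rect [654.7 126.2] [19.5 20.3] 44.7 zmax 0.18633244506448626
top nut 34 [0.5804 0.0761 0.01  ] [265.2941 191.1176]
top nut 31 [0.5504 0.1377 0.01  ] [244. 201.]
side green 1197 mean [0.5978 0.3321 0.0147] r
[... 218 characters left out ...]
] rect [464.2 -93.7] [38.7 23.2] 3.2 zmax 0.12788389002565737
side shoe 402 mean [ 0.4635 -0.0864  0.0298] rect [436.5 -82.4] [ 54.5 158.4] 71.7 zmax 0.04529744734263498
side blue hinge 21 mean [ 0.6261 -0.0743  0.0948] rect [629.8 -76.2] [15.8 16. ] 88.2 zmax 0.0997141295653504
side blue latch 259 mean [0.6581 0.1798 0.0465] rect [655.3 178.2] [29.5 16.7] 27.3 zmax 0.07032365631280448
side leaf 92 mean [0.6469 0.0896 0.0981] rect [647.7  91.9] [116.9   7. ] 84.1 zmax 0.10042084420433485
side knob 167 mean [0.654  0.1323 0.1613] rect [652.6 130.5] [18.7 15.3] 50.4 zmax 0.18337074868482564
side knobtop 54 mean [0.6536 0.1325 0.181 ] rect [652.6 130.5] [18.7 15.3] 50.4 zmax 0.18380449517189854
```

View pics/pc.png

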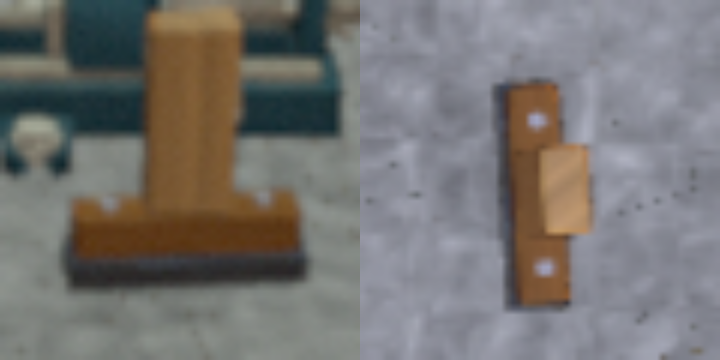

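The crop confirms the brown wooden pusher: handle at (0.464, -0.094), yaw about +3.5°. The gate frame sits at about (0.646, 0.047) with a yaw of -6°. Next I grasp the pusher and sweep.

```bash
cat >> h.py <<'E'
O=np.array([.6464,.0468]); A=np.deg2rad(-6)
def W(x,y,z):
    return np.array([O[0]+np.cos(A)*x-np.sin(A)*y,O[1]+np.sin(A)*x+np.cos(A)*y,z])
def rot(p):  # tool down, tool x at yaw p, tool y across
    c,s=np.cos(p),np.sin(p); return np.array([[c,s,0],[s,-c,0],[0,0,-1.]])
E
python3 - <<'E'
from h import *
np.set_printoptions(precision=3,suppress=True)
p=np.array([.4643,-.094]); ps=np.deg2rad(3.5)
for k in (0,np.pi):
  print(k,[m.inverse_kinematics(q,rot(a+k)) for q,a in(([*p,.081],ps),(W(-.082,.19,.082),A),(W(0,.08,.137),A),(W(-.05,.02,.15),A+.35))])
k=min((0,np.pi),key=lambda k:abs(m.inverse_kinematics([*p,.081],rot(ps+k))[5]))
m.move_ptp([*p,.2],rot(ps+k)); m.move_l([*p,.081]); m.set_gripper(0,50)
print(k,m.current_time(),m.current_grip_width(),m.current_grip_force(),m.current_force())
m.move_l([*p,.083]); 
m.move_l(W(-.082,-.125,.083),rot(A+k),.15); m.move_l(W(-.082,-.125,.0815))
print(m.current_time(),m.current_force())
snap('side','s2')
E
```

```text
0 [array([-0.298,  0.444,  1.966, -0.   ,  0.732,  1.212]), array([ 0.322,  0.673,  1.533, -0.   ,  0.935,  1.998]), array([ 0.121,  0.659,  1.403, -0.   ,  1.08 ,  1.796]), array([ 0.042,  0.536,  1.583, -0.   ,  1.023,  1.368])]
3.141592653589793 [array([-0.298,  0.444,  1.966, -0.   ,  0.732, -1.93 ]), array([ 0.322,  0.673,  1.533, -0.   ,  0.935, -1.144]), array([ 0.121,  0.659,  1.403, -0.   ,  1.08 , -1.345]), array([ 0.042,  0.536,  1.583, -0.   ,  1.023, -1.774])]
0 5.025 0.250187811287446 50.13682544231415 [ 0.194 -0.741  2.748]
6.2833 [ 0.319 -0.016 -3.104]
```

View pics/s2.png

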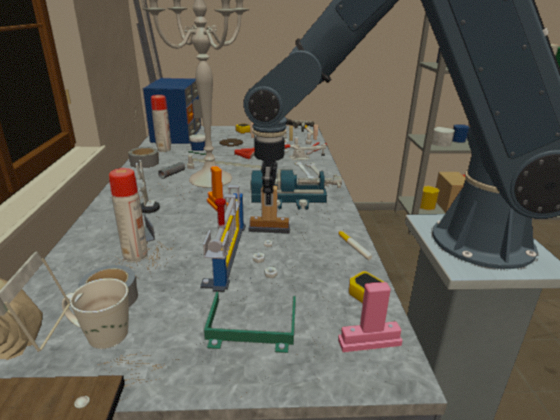

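The pusher is held upright behind the nuts at (270,226), which lie at (268,243), (259,257) and (271,272). The lane to the catch mouth is clear, so I sweep.

```bash
python3 - <<'E'
from h import *
np.set_printoptions(precision=3,suppress=True)
m.move_l(W(-.082,.12,.0815),None,.1); m.move_l(W(-.082,.187,.0815),None,.06)
print(m.current_time(),m.current_force(),m.current_ee_pos()-W(-.082,.187,.0815))
m.move_l(W(-.082,.165,.0815),None,.08); m.move_l(W(-.082,.165,.15),None,.15)
m.move_l(W(-.19,-.06,.15),None,.3)
a,_=snap('top');b,_=snap('side')
f=lambda p,r:cv2.resize(p[r[0]:r[1],r[2]:r[3]],(400,400),interpolation=cv2.INTER_CUBIC)
cv2.imwrite('pics/s3.png',np.hstack([f(a,(130,250,150,270)),f(b,(260,380,180,300))])[:,:,::-1])
print(m.current_time())
E
```

```text
10.2 [ 0.143 -0.417 -3.011] [-0. -0. -0.]
12.3167
```

View pics/s3.png

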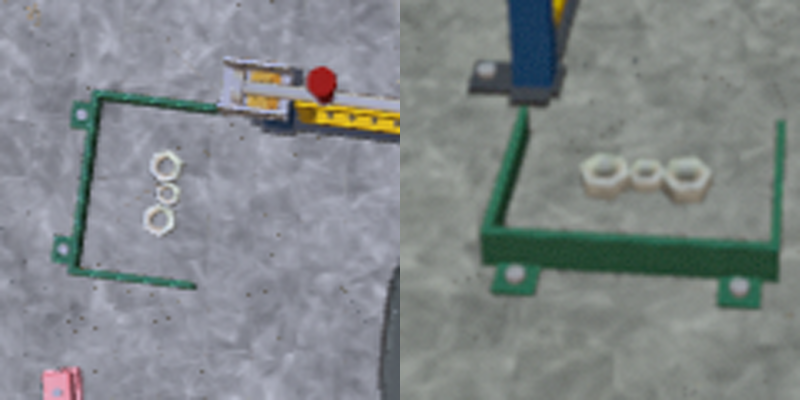

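All three nuts lie well inside the frame, in a row at (160,190) of the left crop, and the mouth is clear. I set the pusher down and approach the knob.

```bash
python3 - <<'E'
from h import *
np.set_printoptions(precision=3,suppress=True)
m.move_l(W(-.19,-.06,.09),None,.15); m.move_l(W(-.19,-.06,.081),None,.03)
print(m.current_force()); m.set_gripper(0.9); m.move_l(W(-.19,-.06,.22),None,.2)
m.set_gripper(.6)
m.move_ptp(W(0,.08,.25),rot(A)); m.move_l(W(0,.08,.195),None,.15)
b,_=snap('side');a,_=snap('top')
print(m.current_time(),proj('side',W(0,.08,.195)))
f=lambda p,r:cv2.resize(p[r[0]:r[1],r[2]:r[3]],(400,400),interpolation=cv2.INTER_CUBIC)
cv2.imwrite('pics/s4.png',np.hstack([f(b,(150,270,170,290)),f(a,(110,270,240,400))])[:,:,::-1])
E
```

```text
[1.595 0.128 0.154]
16.6667 [220 194]
```

View pics/s4.png

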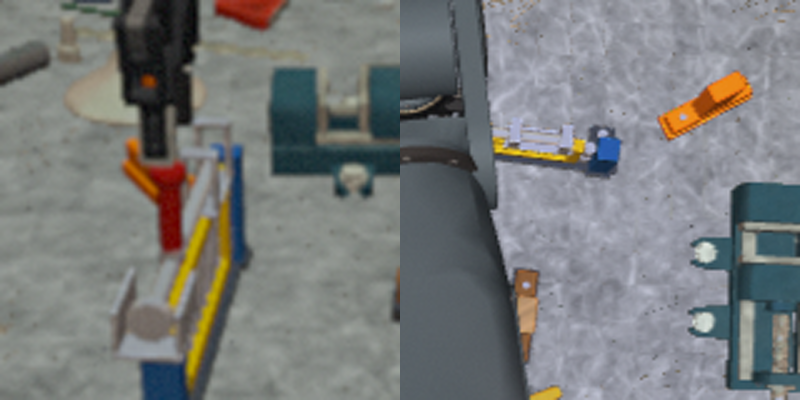

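The open fingers hang just above the red knob: fingertips at (155,155), cap at (173,172) in the left crop. The pusher stands upright at about (525,315) in the right crop. I fix the knob's x from the red pixels, then descend and grip.

```bash
python3 - <<'E'
from h import *
np.set_printoptions(precision=3,suppress=True)
p,d=snap('side'); h=cv2.cvtColor(p,cv2.COLOR_RGB2HSV).astype(int)
M=((h[...,0]<5)|(h[...,0]>174))&(h[...,1]>150); M[:195]=0;M[230:]=0;M[:,:205]=0;M[:,240:]=0
v,u=np.nonzero(M); print(v.min(),v.max(),[(r,u[v==r].min(),u[v==r].max()) for r in range(v.min(),v.max(),4)])
for z in(.184,.172,.152,.135): print(z,proj('side',W(0,.08,z)),proj('side',W(.01,.08,z)))
k=m.get_calibration('side');us=u[(v>207)&(v<220)].mean()
best=min(np.arange(-.01,.0101,.0005),key=lambda x:abs((lambda q:q[0]/q[2]-us)(k['camera_matrix']@(k['R']@W(x,.08,.152)+k['t']))))
print('dx',best)
x=float(np.clip(best,-.005,.005))
m.move_l(W(x,.08,.195),None,.1)
m.move_l(W(x,.08,.138),None,.08); print(m.current_force())
m.set_gripper(0,45)
print(m.current_time(),m.current_grip_width()*85,m.current_grip_force(),m.current_force(),m.current_ft_torque())
E
```

```text
199 224 [(199, np.int64(222), np.int64(224)), (203, np.int64(216), np.int64(224)), (207, np.int64(219), np.int64(223)), (211, np.int64(218), np.int64(223)), (215, np.int64(218), np.int64(223)), (219, np.int64(219), np.int64(223)), (223, np.int64(219), np.int64(223))]
0.184 [220 199] [215 199]
0.172 [220 204] [215 204]
0.152 [221 213] [216 213]
0.135 [221 220] [216 220]
dx 8.673617379884035e-18
[0.389 0.501 0.182]
18.2167 21.016800583148854 43.673179149627686 [-1.242  0.132  4.186] [-0.061  0.081  0.011]
```

```bash
python3 - <<'E'
from h import *
p,_=snap('side')
cv2.imwrite('pics/s5.png',cv2.resize(p[170:250,180:260],(560,560),interpolation=cv2.INTER_CUBIC)[:,:,::-1])
k=lambda z,y=.08:proj('side',W(0,y,z)); print(k(.138),k(.157),k(.172),k(.184),k(.132))
E
```

```text
[221 219] [220 211] [220 204] [220 199] [221 221]
```

View pics/s5.png

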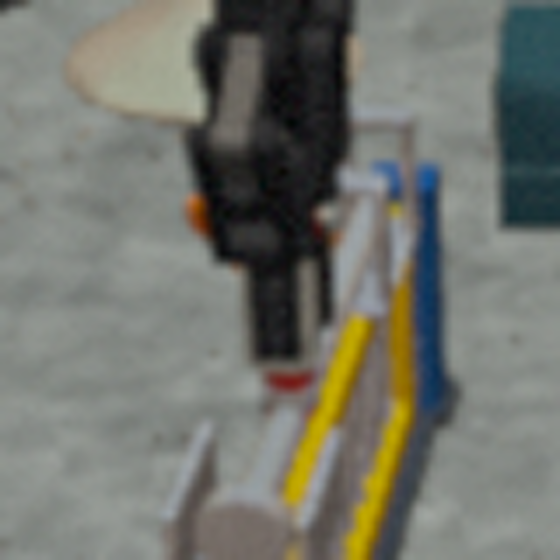

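The fingers close on the knob with the stem bottom showing at (288,380). The width reads like the cap (21 mm, not 16), so the pads overlap it. I regrip 5 mm lower.

```bash
python3 - <<'E'
from h import *
np.set_printoptions(precision=3,suppress=True)
m.set_gripper(.6)
for z in(.1335,):
  m.move_l(W(0,.08,z),None,.05); print(m.current_force())
m.set_gripper(0,45)
print(m.current_time(),m.current_grip_width()*85,m.current_grip_force(),m.current_force(),m.current_ft_torque())
E
```

```text
[-0.499 -0.052 -0.48 ]
19.3167 19.20809196667864 43.75780463218689 [-0.678  0.097  1.146] [-0.046 -0.042  0.005]
```

```bash
python3 - <<'E'
from h import *
np.set_printoptions(precision=3,suppress=True)
for dz in(.004,.008,.0125):
  m.move_l(W(0,.08,.1335+dz),None,.03); print(dz,m.current_force(),m.current_ft_torque(),m.current_grip_width()*85)
p,d=snap('side');print(m.current_time())
cv2.imwrite('pics/s6.png',cv2.resize(p[170:250,180:260],(560,560),interpolation=cv2.INTER_CUBIC)[:,:,::-1])
E
```

```text
0.004 [ 1.295  0.121 -2.751] [ 0.058 -0.075  0.061] 19.172366047051074
0.008 [ 0.555 -0.441 -3.473] [ 0.02  -0.049  0.054] 18.967758654452837
0.0125 [-0.178  0.057 -2.423] [ 0.004 -0.008  0.039] 19.03365360060203
20.2333
```

View pics/s6.png

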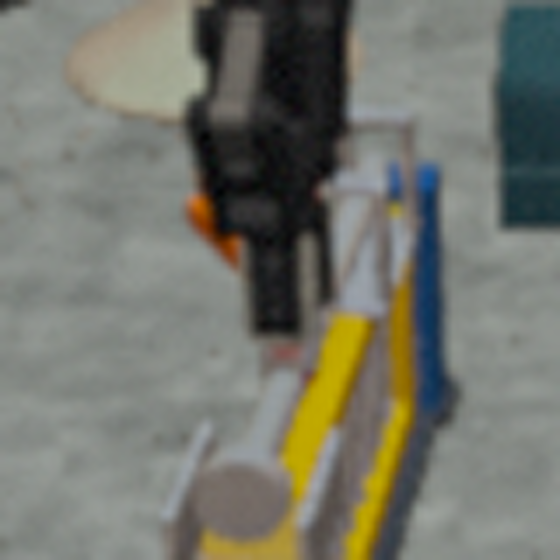

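The bolt is raised: the collar is up at (243,490), with brass showing beneath it, and the tool carries its 3 N weight. Now I draw it.

```bash
python3 - <<'E'
from h import *
np.set_printoptions(precision=3,suppress=True)
for s in(.012,.03,.045,.0535):
  m.move_l(W(0,.08-s,.146),None,.06); F=m.current_force(); print(s,F,m.current_ft_torque(),m.current_grip_width()*85)
  if abs(F[1])>12: print('stop');break
p,d=snap('side','s7full');a,_=snap('top');print(m.current_time())
cv2.imwrite('pics/s7.png',cv2.resize(p[170:260,170:260],(560,560),interpolation=cv2.INTER_CUBIC)[:,:,::-1])
E
```

```text
0.012 [-0.628 -1.826 -2.574] [-0.192 -0.016  0.034] 18.789589680423123
0.03 [-1.136 -1.336 -2.892] [-0.14   0.03  -0.032] 19.124442461012908
0.045 [ 0.464 -1.12  -2.595] [-0.142  0.069  0.022] 18.983446010759867
0.0535 [ 0.001 -2.03  -2.954] [-0.205  0.078 -0.022] 19.005312001255
21.825
```

View pics/s7.png

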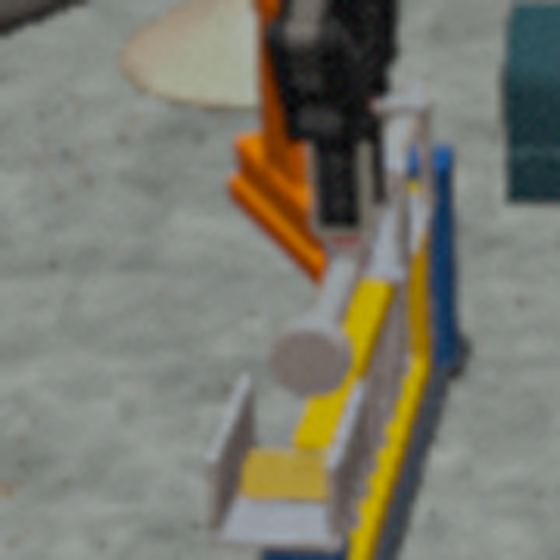

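The collar at (310,365) is clear of the keeper, whose brass strap shows at (285,475). Now I swing the gate along the arc about the hinge.

```bash
python3 - <<'E'
from h import *
np.set_printoptions(precision=3,suppress=True)
r=.1345
for t in np.linspace(.35/5,.35,5):
  m.move_l(W(-r*np.sin(t),-.108+r*np.cos(t),.146),rot(A+t),.05)
  F=m.current_force(); print(t,F,m.current_ft_torque())
  if np.hypot(F[0],F[1])>15: print('stop');break
m.dwell(.5)
p,d=snap('side');a,dt=snap('top');print(m.current_time(),m.current_grip_width()*85,m.current_force())
cv2.imwrite('pics/s8.png',np.hstack([cv2.resize(p[120:300,170:350],(400,400),interpolation=cv2.INTER_CUBIC),cv2.resize(a[110:290,160:340],(400,400),interpolation=cv2.INTER_CUBIC)])[:,:,::-1])
for c,q,dd in(('side',p,d),('top',a,dt)):
  P=cloud(c,dd);h=cv2.cvtColor(q,cv2.COLOR_RGB2HSV)
  H,S=h[...,0],h[...,1];Q=P[(H>20)&(H<33)&(S>150)&(dd>0)&(P[...,2]>.08)&(P[...,2]<.108)&(P[...,0]>.5)&(P[...,0]<.72)&(P[...,1]>-.1)&(P[...,1]<.14)]
  if len(Q)>9:
    vx=cv2.fitLine(Q[:,:2].astype(np.float32),cv2.DIST_HUBER,0,.01,.01).ravel(); print(c,len(Q),'gate angle deg',(np.degrees(np.arctan2(vx[1],vx[0]))%180)-84)
E
```

```text
0.06999999999999999 [ 1.174 -1.222 -2.91 ] [-0.195 -0.118 -0.043]
0.13999999999999999 [ 1.679 -0.235 -3.38 ] [-0.025 -0.115 -0.107]
0.20999999999999996 [ 2.085  0.418 -2.164] [-0.01  -0.16  -0.097]
0.27999999999999997 [ 1.921  0.301 -3.936] [ 0.059 -0.175 -0.123]
0.35 [ 0.331  0.301 -3.154] [ 0.033 -0.15  -0.123]
24.1333 18.980642209556525 [ 1.881  1.338 -2.527]
side 117 gate angle deg 20.414276
top 10 gate angle deg 19.335136
```

View pics/s8.png

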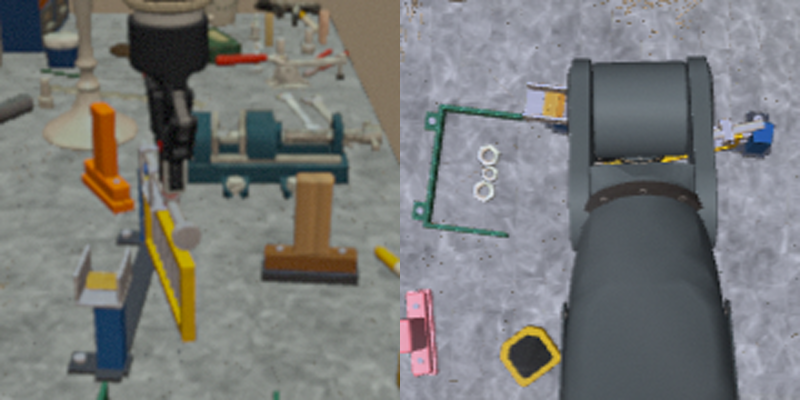

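The gate stands open about 20° with the collar drawn clear at (187,235). The pusher is upright and clear at (312,230), the nuts are in the catch at (487,172), and the tape measure is untouched. I hand in.

```bash
python3 -c "
from h import *
print(m.sign_off())"
```

```text
the job is handed in; nothing more can be done
None
```

Job handed in at about 24 s of the 59 s: the three nuts are in the catch, the pusher stands upright clear of the gate, and the arm holds the gate about 20° open with the bolt lifted and drawn (the tape measure was not touched).

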